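Pin the spice shelf to its bracket with the thumbscrew

TASK

The oak spice board has been left pulled out to one side of its white steel bracket. Push it gently back along its channel, with the two shakers staying upright on it, until the hole in the board is under the bracket's thumbscrew, then turn the thumbscrew clockwise down through the board until it is fully home, and let go. If the screw binds on the wood, line the holes up better; leave the mug and the jar alone.

Things in the scene. Friction and masses are not known exactly. Their poses are not given: they have to be found in the camera images.
- bracket: White steel bracket fixed to the counter. Origin: centre of its underside; z up, y along the channel, x across it. Base plate 108 (x) x 260 (y) mm; the board slides on it 16 mm above the counter, between rails 91.6 mm apart, 22 mm high. A bridge 108 (x) x 30 (y) mm spans the middle, underside 29 mm and top 37 mm above the counter; the thumbscrew stands in its centre.
- bracket_hole (a point): Lower mouth of the threaded hole in the middle of the bracket's bridge, on the screw's axis, 29 mm above the counter (bracket x = 0, y = 0).
- board: Loose oak board 90 (x) x 300 (y) x 10 mm, about 0.22 kg, in the channel with 0.8 mm play each side, 3 mm below the bridge. Origin: centre of its underside; axes like the bracket's. It starts 40 to 70 mm off towards the bracket's +y (robot's left): push its +y end face towards -y, or the other end if it went too far. It stays where left; in line, its ends overhang the base by 20 mm.
- board_hole (a point): Upper mouth of the 10 mm through hole in the board, at the centre of its top face (10 mm above its underside). The 8 mm screw enters without binding when this is within about 1.5 mm of the screw's axis.
- screw (a joint): Clockwise turn (from above) of the thumbscrew in rad: 0 raised, tip 30 mm above the counter inside the bridge; 4.2 end stop, fully home. Quick thread: down 4.76 mm per rad, 20 mm in all. The tip meets the board's top at about 0.84 rad and binds unless the hole is below (let go, it springs back a little; back it off before moving the board). Friction about 0.14 N m; stays where left; forces under 25 N do not press it down.
- screw_head (a point): Centre of the thumbscrew's knurled round steel head, on its upright axis: a drum 30 mm in diameter, 18 mm tall, gripped at any angle, above a neck 16 mm in diameter, 14 mm tall. This point is 80.5 mm above the counter at screw = 0 and 60.5 mm when fully home (head's underside then 14.5 mm above the bridge).
- shaker_a: Glass shaker with perforated chrome cap, 37 mm in diameter, 64 mm tall, about 0.09 kg, loose on the board, about 85 mm from its hole towards its +y end, -x side. Origin: centre of its underside; z up.
- shaker_b: Glass shaker with perforated chrome cap, 37 mm in diameter, 64 mm tall, about 0.09 kg, loose on the board, about 85 mm from its hole towards its +y end, +x side. Origin: centre of its underside; z up.
- mug: Blue ceramic mug 80 mm wide, 90 mm tall, right of the bracket; a bystander. Origin: centre of its underside.
- jar: Amber glass jar 70 mm wide, 85 mm tall, left of the bracket; a bystander. Origin: centre of its underside.
There are look-alikes about, which are no part of the job. Leave any turquoise look-alike of the shaker_b alone.

How it is judged:
By the outcome, as a careful person would: the job done as asked, in the order asked, and still so for the second after the job is handed in, with the robot touching nothing.
It also fails if it takes over 72 s, if anything falls off the work surface, if the arm or the gripper's body presses on something with over 40 N, if the wrist force passes 120 N, or if a joint passes its speed limit or range.

ROBOT

A 6-joint arm with a two-finger parallel gripper is mounted at the origin on the work surface. World frame = base frame: x ahead of the robot, y to its left, z up, the work surface at z = 0. Lengths are in m, angles in rad, forces in N, time in s.
With the tool pointing down it reaches from about 0.35 to 0.775 m from the base axis. Payload 7.3 kg.
Tool frame: the origin (TCP) lies at the centre of the arm's flange, where the gripper is bolted on; the fingertips stand 178 mm ahead of it and the grasp point (between the pads) lies 159 mm ahead of it; z points along the fingers, y is the line along which they close (so a half turn about z gives the same grasp; the last joint's range is limited). The gripper opens to 92 mm and grips with 3 to 60 N. Pads are 19 mm wide; open, the fingers measure 130 mm over their backs; the gripper's body (75 mm by 190 mm) begins 47 mm behind the grasp point.
Start: joints at [-1.388, 0.342, 1.524, -0, 1.275, -0.146], TCP at [0.17, -0.497, 0.405] pointing down, gripper open.
Joint ranges: [-2.53, 2.53], [-0.77, 2.02], [0.04, 2.7], [-1, 4.14], [0.28, 2.66], [-3.11, 3.11]. Speed limits (rad/s): [2.57, 2.57, 3.14, 3.14, 3.14, 3.14].

INTERFACE

Orientations are given as [roll, pitch, yaw] about the fixed x, y, z axes, in that order (R = Rz(yaw) Ry(pitch) Rx(roll)).
In Python, from cell import telemetry, vision, ticket gives the robot as it stands.
- The arm moves only by the shell command python3 -m crank 'ROWS' [FORCE]. ROWS is JSON, a list of rows, each a list of 5 numbers: the gripper command: -1 is shut, 1 is fully open, values between are in proportion, then the shift along the tool's x, y, z in mm, then the turn about the tool's z in rad. In form: [[fingers, dx, dy, dz, roll], ...]. A call has 1 to 12 rows; each row is the pose to reach, as a shift and turn from the pose commanded when the call began, along the tool's axes at that moment; what a row does not reach only later rows make up. A row lasts 1/12 s, in which the tool goes at most 41.7 mm and 7.16 degrees, less where a joint would pass 70% of its speed; a pose out of reach is approached as far as the arm can. A call with a gripper value outside its range is refused whole. The fingers move at their own pace and stop on an object; FORCE is the grip in N (left out, the last holds). Time passes only in rows, so rows that repeat a pose let the fingers close. It gives the time, the measured TCP pose, the force, the opening and the grip force at its end, in the units of the state.
- telemetry.observe(): the state, without advancing time (a new reading comes with each control period).
- vision.read_camera(name): name is "scene" or "side" or "wrist"; returns (picture, depth): 384x512x3 uint8, red, green, blue; 384x512 float32, m along the optical axis (not along the pixel's ray), 0 where there is no reading.
- vision.get_calibration(name): a dict with "camera_matrix" (3x3 intrinsics, pixels), "rvec" (rotation vector, rad) and "tvec" (3), from world to camera coordinates, as OpenCV has them. Camera axes: x right, y down, z forward; pixel columns grow to the right and rows downward; lengths in m; the calibration is good to about 2 mm. The wrist camera is an equidistant fisheye: a pixel r from the principal point sees the ray r / f radians off the axis. A picture is of the moment at which its call begins: read the wrist's pose just before it. get_calibration takes no time and is no camera call; for the wrist camera it gives the pose at the moment of the call.
- ticket.hand_in(): hands the job in; it is judged then, once.
The state is a dict: "time": time; "qpos": joint angles; "qvel": joint speeds; "joint_efforts": joint torques, N m; "tool_pos": TCP position; "tool_rot": TCP orientation; "contact_force": force on the tool from outside, world axes, zero at the start; "torque": the same for the moment, N m; "opening": finger opening in m; "grip_force": force on a finger pad.
Only numpy, scipy, OpenCV 4.12 (cv2) and the standard library are available. Lean on these libraries where they do the work, as an engineer would, in place of code of your own. Each camera call takes 0.05 s, during which the arm holds its last target. There are 200 camera calls.

## Working session

There is one attempt and no reset: what is moved stays moved. The work goes in short steps, Python scripts to look and compute and a shell command to move; the robot and the scene stay as the last step left them, time stands still between calls to the robot, and variables do not carry over. Pictures are saved under pics/ and viewed, at most 10 in all, crops included, and the job is handed in when it is done.

```bash
mkdir -p pics
cat > h.py <<'E'
import numpy as np, cv2
from cell import telemetry, vision, ticket
def cal(n):
    c=vision.get_calibration(n); R=cv2.Rodrigues(np.array(c['rvec'],float))[0]
    return np.array(c['camera_matrix'],float),R,np.array(c['tvec'],float).ravel()
def ray(n,u,v,c=None):
    K,R,t=c or cal(n); x=(u-K[0,2])/K[0,0]; y=(v-K[1,2])/K[1,1]
    if n=='wrist':
        r=np.hypot(x,y); d=np.array([x/r*np.sin(r),y/r*np.sin(r),np.cos(r)]) if r>0 else np.array([0,0,1.])
    else: d=np.array([x,y,1.])
    return -R.T@t, R.T@d
def onz(n,u,v,z,c=None):
    o,d=ray(n,u,v,c); return o+d*(z-o[2])/d[2]
def proj(n,P,c=None):
    K,R,t=c or cal(n); p=R@np.array(P,float)+t
    if n=='wrist':
        r=np.hypot(p[0],p[1]); th=np.arctan2(r,p[2]); a,b=p[0]/r*th,p[1]/r*th
    else: a,b=p[0]/p[2],p[1]/p[2]
    return K[0,0]*a+K[0,2],K[1,1]*b+K[1,2]
E
python3 - <<'E'
from h import *
o=[]
for n in('scene','side'):
    p,d=vision.read_camera(n); np.savez('pics/%s0.npz'%n,p=p,d=d); cv2.imwrite('pics/%s0.png'%n,p[:,:,::-1])
    K,R,t=cal(n); print(n,(-R.T@t).round(3),(R.T@[0,0,1]).round(2),K[0,0])
s=telemetry.observe(); print(s['tool_pos'],s['tool_rot'],s['time'],s['opening'])
E
```

```text
scene [ 1.083 -0.1    0.962] [-0.57  0.11 -0.82] 350.3671118247206
side [0.085 0.776 0.717] [ 0.38 -0.71 -0.59] 368.6931786183818
[ 0.16951808 -0.49674841  0.40411366] [-3.14022817e+00 -1.76995727e-04  3.28736798e-01] 0.1 0.09192186807590745
```

View pics/scene0.png

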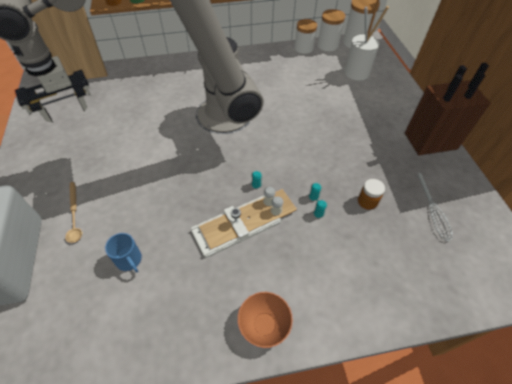

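View pics/side0.png

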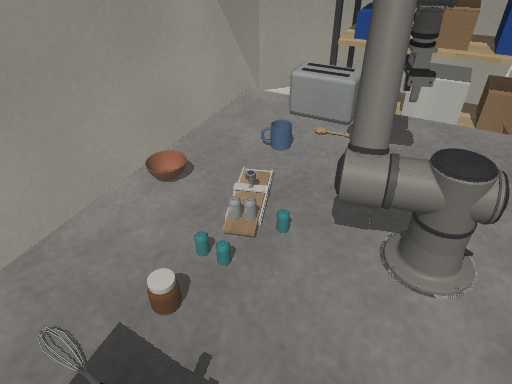

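The scene view shows the bracket and board at about (243,221), with the board's +y end at about (290,203). The clear shakers stand on the board at (270,196) and (277,206). The turquoise look-alikes at (256,179), (315,190) and (320,209) are on the counter and not part of the job. The mug is at (123,252) and the jar at (371,193).

Run:
```python
from h import *
for n,(a,b,c,e) in {'scene':(170,150,340,270),'side':(180,150,310,280)}.items():
    z=np.load('pics/%s0.npz'%n); p,d=z['p'],z['d']; hsv=cv2.cvtColor(p,cv2.COLOR_RGB2HSV)
    C=cal(n); K,R,t=C
    def pts(m):
        v,u=np.nonzero(m&(d>0)); D=d[v,u]; P=np.c_[(u-K[0,2])/K[0,0]*D,(v-K[1,2])/K[1,1]*D,D]
        return (P-t)@R
    roi=np.zeros(d.shape,bool); roi[b:e,a:c]=1
    H,S,V=[hsv[:,:,i].astype(int) for i in range(3)]
    oak=roi&(H>8)&(H<25)&(S>60)
    teal=(H>80)&(H<100)&(S>120)&roi
    white=roi&(S<30)&(V>185)
    P=pts(oak); P=P[(abs(P[:,2]-.026)<.012)]
    print(n,'oak',len(P),P.mean(0).round(4)); 
    r=cv2.minAreaRect((P[:,:2]*1000).astype(np.float32)); print('oak rect',r,cv2.boxPoints(r).round(0).tolist())
    W=pts(white);W=W[(W[:,2]>0.005)&(W[:,2]<.05)]
    r=cv2.minAreaRect((W[:,:2]*1000).astype(np.float32)); print('white',len(W),r,cv2.boxPoints(r).round(0).tolist())
    k,l,st,ce=cv2.connectedComponentsWithStats(teal.astype(np.uint8))
    for i in range(1,k):
        if st[i,4]>15: Q=pts(l==i); print('teal',ce[i].round(),np.median(Q,0).round(3),st[i,4])
    # tall things over the bracket
    v,u=np.nonzero(roi&(d>0)); Q=pts(roi&(d>0)); m=Q[:,2]>0.045
    mm=np.zeros(d.shape,np.uint8); mm[v[m],u[m]]=1
    k,l,st,ce=cv2.connectedComponentsWithStats(mm)
    for i in range(1,k):
        if st[i,4]>8: q=pts(l==i); print('tall',ce[i].round(),q.mean(0).round(3),q[:,2].max().round(3),st[i,4])
    cv2.imwrite('pics/%s_c.png'%n,cv2.resize(p[b:e,a:c,::-1],None,fx=4.5,fy=4.5,interpolation=cv2.INTER_CUBIC))
```

```text
scene oak 1725 [ 0.524  -0.0117  0.0251]
oak rect ((516.912109375, 2.4674224853515625), (91.0276870727539, 300.0970764160156), 17.15179443359375) [[429.0, 132.0], [518.0, -154.0], [605.0, -127.0], [516.0, 159.0]]
white 482 ((529.2310180664062, -43.23760986328125), (107.6972427368164, 251.75006103515625), 17.200000762939453) [[441.0, 61.0], [515.0, -179.0], [618.0, -148.0], [543.0, 93.0]]
teal [256. 179.] [0.391 0.051 0.052] 119
teal [315. 191.] [0.475 0.228 0.052] 131
teal [320. 208.] [0.541 0.223 0.053] 137
tall [257. 175.] [0.384 0.055 0.059] 0.066 89
tall [316. 188.] [0.469 0.232 0.059] 0.066 95
tall [273. 199.] [0.499 0.083 0.076] 0.093 308
tall [321. 205.] [0.536 0.228 0.058] 0.066 109
tall [236. 213.] [ 0.533 -0.04   0.085] 0.094 102
side oak 1103 [0.5057 0.0367 0.0255]
oak rect ((624.927490234375, 32.94114685058594), (320.0714416503906, 314.7825012207031), 16.781661987304688) [[426.0, 137.0], [517.0, -164.0], [824.0, -72.0], [733.0, 230.0]]
white 9 ((515.4017333984375, -23.62310791015625), (86.64794921875, 13.7935791015625), 25.507253646850586) [[473.0, -36.0], [479.0, -49.0], [557.0, -11.0], [552.0, 1.0]]
teal [283. 215.] [0.372 0.069 0.06 ] 91
teal [282. 226.] [0.37  0.074 0.027] 24
teal [200. 241.] [0.525 0.245 0.058] 133
teal [222. 251.] [0.458 0.249 0.055] 177
tall [183. 160.] [ 0.791 -0.049  0.054] 0.062 62
tall [251. 176.] [ 0.524 -0.032  0.081] 0.092 111
tall [234. 205.] [0.504 0.103 0.073] 0.092 212
tall [249. 206.] [0.465 0.088 0.073] 0.093 212
tall [283. 215.] [0.374 0.065 0.058] 0.066 124
tall [201. 237.] [0.525 0.238 0.059] 0.066 146
tall [222. 247.] [0.458 0.242 0.059] 0.066 158
```

View pics/scene_c.png

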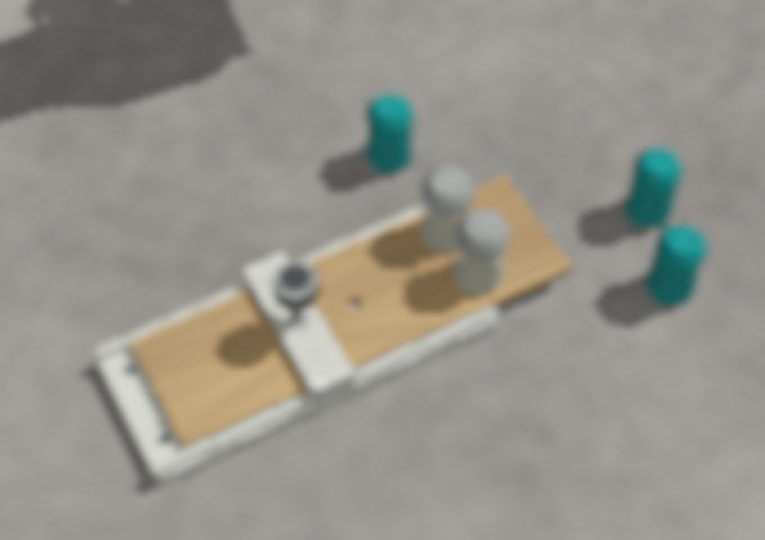

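The crop confirms it. The board hole is at crop (355,302), which is scene (249,217), and the screw head is at crop (297,280), scene (236,212). The two grey glass shakers with chrome caps at crop (447,200) and (483,245) stand on the board and are the real ones. The three turquoise ones are off the board. Next I'll move over the bracket for a close look.

```bash
python3 -m crank '[[-1,390,-290,0,-1.4],[-1,390,-290,0,-1.4],[-1,390,-290,0,-1.4],[-1,390,-290,0,-1.4],[-1,390,-290,0,-1.4],[-1,390,-290,0,-1.4],[-1,390,-290,0,-1.4],[-1,390,-290,0,-1.4],[-1,390,-290,0,-1.4],[-1,390,-290,0,-1.4],[-1,390,-290,0,-1.4],[-1,390,-290,0,-1.4]]' 40
cat >> h.py <<'E'
B=0.2993
def togo(x,y,z,yaw,s=None):
    "row values (mm, rad) from the present pose, tool upright-down"
    from scipy.spatial.transform import Rotation as Ro
    s=s or telemetry.observe(); Rm=Ro.from_euler('xyz',s['tool_rot']).as_matrix()
    d=Rm.T@(np.array([x,y,z])-s['tool_pos'])*1000
    print('pos',np.round(s['tool_pos'],4),'rot',np.round(s['tool_rot'],4),'q',np.round(s['qpos'],2),'t',round(s['time'],2),'F',np.round(s['contact_force'],1),'op',round(s['opening'],4))
    a=(s['tool_rot'][2]-yaw+np.pi)%(2*np.pi)-np.pi
    print('go',d.round(1),'roll',round(a,4))
E
python3 - <<'E'
from h import *
togo(.50,-.02,.40,np.pi/2+B)
c=lambda u,v,z:onz('scene',u,v,z).round(4)
print('hole',c(248.9,217.1,.026),'head',c(236,212.2,.0895))
E
```

```text
time: 1.1
tool_pos: [0.4461, -0.0935, 0.4046]
tool_rot: [3.141, -0.001, 1.737]
contact_force: [-0.6, -0.5, -0.7]
opening: 0.0167
grip_force: 0.0
pos [ 0.4461 -0.0935  0.4046] rot [ 3.1413e+00 -7.0000e-04  1.7370e+00] q [-0.38  0.22  1.7   0.    1.22 -0.54] t 1.1 F [-0.6 -0.5 -0.7] op 0.0167
go [63.6 65.3  4.6] roll -0.1331
hole [0.5174 0.0033 0.026 ] head [ 0.5319 -0.0378  0.0895]
```

```bash
python3 -m crank '[[-1,32,32,2,-0.07],[-1,63,65,4,-0.14],[-1,63,65,4,-0.14],[-1,63,65,4,-0.14]]'
python3 - <<'E'
from h import *
s=telemetry.observe(); C=cal('wrist'); p,d=vision.read_camera('wrist'); np.savez('pics/w1.npz',p=p,d=d,K=C[0],R=C[1],t=C[2]); cv2.imwrite('pics/w1.png',p[:,:,::-1])
togo(.465,.17,.35,np.pi/2+B,s); print((-C[1].T@C[2]).round(3),(C[1].T@[0,0,1]).round(2))
for P in ([.532,-.038,.0895],[.517,.003,.026],[.472,.145,.026],[.561,-.14,.026]): print(np.round(proj('wrist',P,C),1))
E
```

```text
time: 1.43
tool_pos: [0.5001, -0.022, 0.3999]
tool_rot: [-3.141, -0.001, 1.873]
contact_force: [-0.9, -0.9, -0.1]
opening: 0.0008
grip_force: 0.0
pos [ 0.5001 -0.022   0.3999] rot [-3.1406e+00 -7.0000e-04  1.8726e+00] q [-0.2   0.3   1.6   0.    1.24 -0.5 ] t 1.43 F [-0.9 -0.9 -0.1] op 0.0008
go [193.7  23.5  50. ] roll 0.0025
[0.479 0.043 0.38 ] [ 0.07 -0.24 -0.97]
[279.3 207. ]
[273.9 156.2]
[273.6  33.6]
[271.3 267. ]
```

View pics/w1.png

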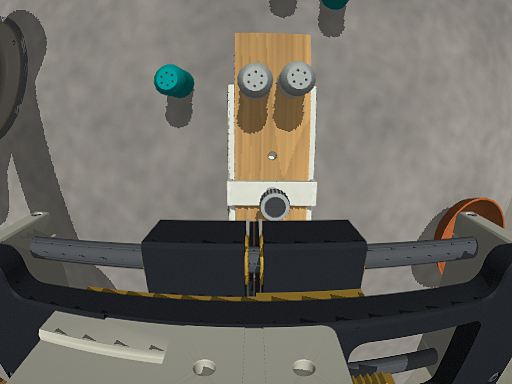

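The wrist view shows the board hole at (272,156), the screw head at (274,206) and the bridge along row ~194. The board's +y end is at row ~34, with the shaker caps at (255,80) and (297,79). Next I'll measure the hole's offset from the screw axis in this view.

Run:
```python
from h import *
z=np.load('pics/w1.npz'); p=z['p']; C=(z['K'],z['R'],z['t'])
ex=np.array([np.cos(B),np.sin(B)]); ey=np.array([-np.sin(B),np.cos(B)])
hsv=cv2.cvtColor(p,cv2.COLOR_RGB2HSV); g=p.min(2).astype(float)
loc=lambda u,v,zz:(lambda P:np.array([P[:2]@ex,P[:2]@ey])*1000)(onz('wrist',u,v,zz,C))
# bridge edges on columns clear of the head
wh=(hsv[:,:,1]<30)&(hsv[:,:,2]>180)
for u in (240,248,300,308):
    v=np.nonzero(wh[170:218,u])[0]+170; v0=v.min()
    print(u,v.min(),v.max(),loc(u,v.min()-.5,.037,).round(1),loc(u,v.max()+.5,.037).round(1))
for v in (188,198):  # bridge x ends
    u=np.nonzero(wh[v,215:330])[0]+215; print('bx',v,u.min(),u.max(),loc(u.min()-.5,v,.037).round(1),loc(u.max()+.5,v,.037).round(1))
oak=(hsv[:,:,0]>8)&(hsv[:,:,0]<25)&(hsv[:,:,1]>60)
for u in (245,260,285,300):
    v=np.nonzero(oak[20:60,u])[0]+20; print('end',u,loc(u,v.min()-.5,.026).round(1),loc(u,v.min()-.5,.016).round(1))
for v in (45,165,172):
    u=np.nonzero(oak[v,220:330])[0]+220; print('bw',v,loc(u.min()-.5,v,.026).round(1),loc(u.max()+.5,v,.026).round(1))
roi=(~oak)[146:166,262:284].astype(np.uint8); k,l,st,ce=cv2.connectedComponentsWithStats(roi)
for i in range(1,k): c=ce[i]+[262,146]; print('hole',c.round(1),st[i],loc(*c,.026).round(1),onz('wrist',*c,.026,C).round(4))
print('head',loc(274.5,207,.0895).round(1))
print('scene head/hole',[(np.array(q)@ex*1000,np.array(q)@ey*1000) for q in ((.5319,-.0378),(.5174,.0033))])
cv2.imwrite('pics/w1c.png',cv2.resize(p[140:230,215:330,::-1],None,fx=6,fy=6,interpolation=cv2.INTER_CUBIC))
```

```text
240 181 204 [ 454.5 -177.2] [ 454.2 -206.9]
248 182 204 [ 464.  -178.4] [ 463.9 -206.9]
300 182 205 [ 525.9 -178.2] [ 527.2 -208.1]
308 182 217 [ 535.7 -178.1] [ 538.1 -223.8]
bx 188 227 316 [ 438.3 -186.4] [ 546.6 -186.1]
bx 198 227 315 [ 438.  -198.8] [ 546.  -198.6]
end 245 [460.    0.5] [459.7   3.4]
end 260 [477.7   0.6] [477.9   3.4]
end 285 [507.4   1.3] [508.4   4.2]
end 300 [525.3   0.9] [526.9   3.8]
bw 45 [447.7 -15.2] [537.9 -13.1]
bw 165 [ 447.5 -160.5] [ 537.5 -159.9]
bw 172 [ 447.4 -169.1] [ 537.9 -168.6]
hole [271.6 155.3] [ 6  6  8  7 44] [ 492.1 -148.6] [0.514  0.0032 0.026 ]
head [ 492.2 -193.2]
scene head/hole [(np.float64(497.10800222677483), np.float64(-192.95098891196406)), (np.float64(495.3710194879265), np.float64(-149.4028214308295))]
```

View pics/w1c.png

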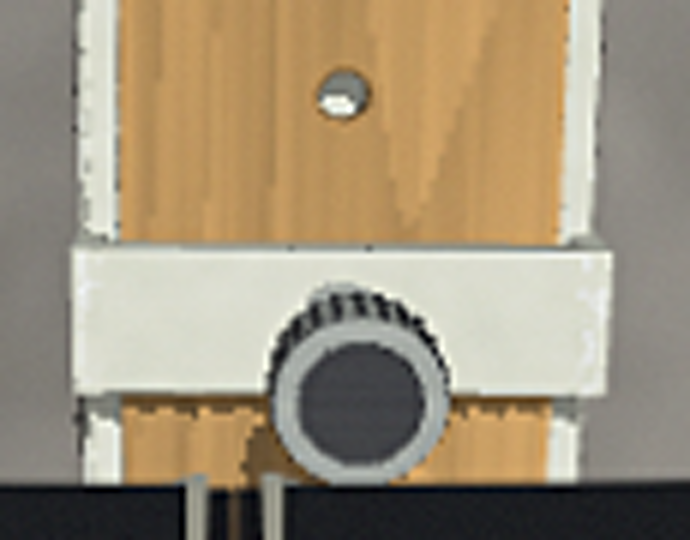

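```bash
python3 -m crank '[[-1,40,5,0,0],[-1,80,10,0,0],[-1,120,15,0,0],[-1,160,20,0,0],[-1,198,21,0,0],[-1,198,21,30,0],[-1,198,21,70,0],[-1,198,21,110,0],[-1,198,21,150,0],[-1,198,21,185,0],[-1,198,21,205,0],[-1,198,21,207,0]]'
python3 - <<'E'
from h import *
w=lambda a,b:(a*np.cos(B)-b*np.sin(B),a*np.sin(B)+b*np.cos(B))
togo(*w(.4923,.010),.192,np.pi/2+B)
E
```

```text
time: 2.48
tool_pos: [0.4597, 0.1693, 0.1903]
tool_rot: [-3.133, -0.0, 1.866]
contact_force: [-1.1, -0.5, 0.3]
opening: 0.0006
grip_force: 0.0
pos [0.4597 0.1693 0.1903] rot [-3.1335e+00 -3.0000e-04  1.8662e+00] q [ 0.2   0.57  1.86 -0.    0.72 -0.1 ] t 2.48 F [-1.1 -0.5  0.3] op 0.0006
go [-16.2   3.2  -1.7] roll -0.0039
```

```bash
python3 -m crank '[[-1,-5,2,-2,0],[-1,-9,3,-2,0],[-1,-12,3,-2,0],[-1,-14,3,-2,0],[-1,-15,3,-2,0],[-1,-16,3,-2,0],[-1,-17,3,-2,0],[-1,-18,3,-2,0],[-1,-19,3,-2,0],[-1,-20,3,-2,0],[-1,-21,3,-2,0],[-1,-22,3,-2,0]]'
python3 - <<'E'
from h import *
w=lambda a,b:(a*np.cos(B)-b*np.sin(B),a*np.sin(B)+b*np.cos(B))
togo(*w(.4923,-.0333),.192,np.pi/2+B)
E
```

```text
time: 3.48
tool_pos: [0.4705, 0.1513, 0.1957]
tool_rot: [-3.142, 0.0, 1.869]
contact_force: [-1.2, 3.1, 2.6]
opening: 0.0005
grip_force: 2.0
pos [0.4705 0.1513 0.1957] rot [-3.1415  0.      1.869 ] q [ 0.16  0.56  1.85 -0.    0.73 -0.14] t 3.48 F [-1.2  3.1  2.6] op 0.0005
go [-39.1  -1.9   3.7] roll -0.0011
```

```bash
python3 -m crank '[[-1,-1.5,0,1,0],[-1,-3,0,2,0],[-1,-5,-1,2,0],[-1,-7,-1,2,0],[-1,-9,-1,2,0],[-1,-11,-1,2,0],[-1,-13,-1,2,0],[-1,-15,-1,2,0],[-1,-17,-1,2,0],[-1,-19,-1,2,0],[-1,-20.5,-1,2,0],[-1,-21.5,-1,2,0]]'
python3 -m crank '[[-1,-1,0,0,0],[-1,-2.5,0,0,0],[-1,-4,0,0,0],[-1,-6,0,0,0],[-1,-8,0,0,0],[-1,-9.5,0,0,0],[-1,-11,0,0,0],[-1,-12,0,0,0],[-1,-13,0,0,0],[-1,-13.5,0,0,0],[-1,-13.5,0,0,0]]'
cat > m.py <<'E'
from h import *
import sys
k=sys.argv[1]
w=lambda a,b:(a*np.cos(B)-b*np.sin(B),a*np.sin(B)+b*np.cos(B))
ex=np.array([np.cos(B),np.sin(B)]); ey=np.array([-np.sin(B),np.cos(B)])
s=telemetry.observe(); togo(*w(.4923,-.0333),.192,np.pi/2+B,s)
print('tcp local',np.round([s['tool_pos'][:2]@ex*1000,s['tool_pos'][:2]@ey*1000],1))
for n in ('scene',):
    p,d=vision.read_camera(n); np.savez('pics/%s%s.npz'%(n,k),p=p,d=d); C=cal(n)
    hsv=cv2.cvtColor(p,cv2.COLOR_RGB2HSV); oak=((hsv[:,:,0]>8)&(hsv[:,:,0]<25)&(hsv[:,:,1]>60)).astype(np.uint8)
    oak[:150]=0; oak[270:]=0; oak[:,:170]=0; oak[:,340:]=0
    v,u=np.nonzero(oak); P=np.array([onz(n,a,b,.026,C)[:2] for a,b in zip(u,v)])*1000
    L=np.c_[P@ex,P@ey]
    r=cv2.minAreaRect(P.astype(np.float32)); print('rect',np.round(r[0]@np.c_[ex,ey],1),np.round(r[1],1),round(r[2],2))
    m=(abs(L[:,0]-495)<35); print('y ends',np.percentile(L[m,1],[0,.3,99.7,100]).round(1))
    cv2.imwrite('pics/%s%s.png'%(n,k),cv2.resize(p[150:270,170:340,::-1],None,fx=4.5,fy=4.5,interpolation=cv2.INTER_CUBIC))
E
python3 m.py a
```

```text
time: 4.48
tool_pos: [0.4759, 0.1302, 0.1937]
tool_rot: [-3.141, 0.0, 1.869]
contact_force: [0.8, 1.7, -1.1]
opening: 0.0005
grip_force: 1.1
time: 5.4
tool_pos: [0.4799, 0.1174, 0.1937]
tool_rot: [-3.142, 0.0, 1.869]
contact_force: [1.5, 1.4, -0.7]
opening: 0.0003
grip_force: 0.4
pos [0.4799 0.1174 0.1937] rot [-3.1416e+00  2.0000e-04  1.8688e+00] q [ 0.08  0.57  1.85 -0.    0.72 -0.21] t 5.4 F [ 1.5  1.4 -0.7] op 0.0003
go [-3.9 -0.9  1.7] roll -0.0013
tcp local [493.2 -29.4]
rect [ 492.8 -156.1] [ 97.2 375.7] 17.5
y ends [-344.  -343.7   28.5   31.7]
```

View pics/scenea.png

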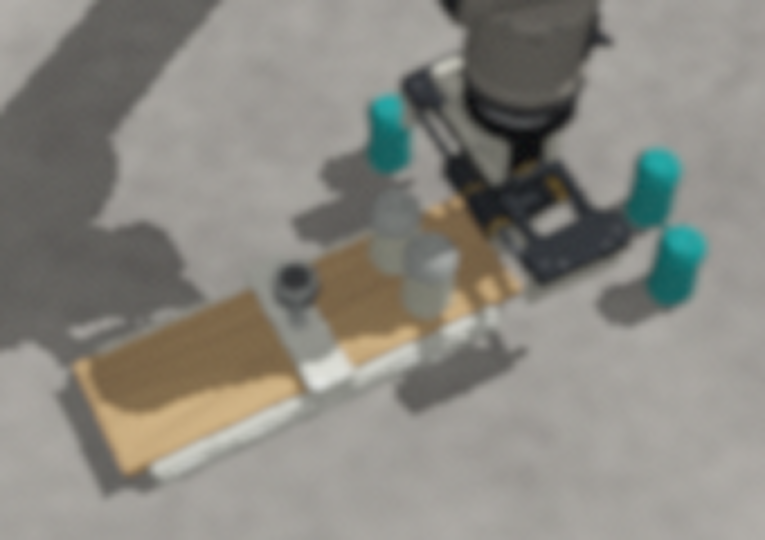

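Both shakers are upright, and the board now sticks out of the bracket's −y end at crop (75,370)–(125,470). I'll compare with the first image to get the displacement.

```bash
python3 - <<'E'
from h import *
ex=np.array([np.cos(B),np.sin(B)]); ey=np.array([-np.sin(B),np.cos(B)]); C=cal('scene')
for k in('0','a'):
    p=np.load('pics/scene%s.npz'%k)['p']; hsv=cv2.cvtColor(p,cv2.COLOR_RGB2HSV)
    # subpixel edge along bracket y at lines x, on saturation
    S=hsv[:,:,1].astype(np.float32); ys=np.arange(-370,-260,.5)
    for z,nm in((.026,'board'),):
        e=[]
        for x in np.arange(470,516,3):
            w=[proj('scene',[*( (x*ex+y*ey)/1000),z],C) for y in ys]; m=np.array(w,np.float32)
            prof=cv2.remap(S,m[:,0].reshape(1,-1),m[:,1].reshape(1,-1),cv2.INTER_LINEAR)[0]
            h=prof>(prof.max()+prof[:10].mean())/2; e.append(ys[np.argmax(h)])
        print(k,nm,np.round(e,1),np.median(e))
E
python3 -m crank '[[-1,5,0,0,0],[-1,20,0,0,0],[-1,20,0,-30,0],[-1,0,-10,-70,0],[-1,-40,-20,-110,0],[-1,-80,-20,-150,0],[-1,-115,-20,-190,0],[-1,-120,-20,-206,0],[-1,-120,-20,-206,0],[-1,-120,-20,-206,0]]'
cat > mw.py <<'E'
from h import *
import sys; k=sys.argv[1]
ex=np.array([np.cos(B),np.sin(B)]); ey=np.array([-np.sin(B),np.cos(B)])
s=telemetry.observe(); C=cal('wrist'); p,d=vision.read_camera('wrist'); np.savez('pics/w%s.npz'%k,p=p,d=d,K=C[0],R=C[1],t=C[2]); cv2.imwrite('pics/w%s.png'%k,p[:,:,::-1])
print(s['tool_pos'].round(4) if hasattr(s['tool_pos'],'round') else s['tool_pos'],s['time'],np.array(s['qvel']).round(3))
hsv=cv2.cvtColor(p,cv2.COLOR_RGB2HSV); S=hsv[:,:,1].astype(np.float32)
def edges(xs,ys,z):
    out=[]
    for x in xs:
        m=np.array([proj('wrist',[*((x*ex+y*ey)/1000),z],C) for y in ys],np.float32)
        pr=cv2.remap(S,m[:,0].reshape(1,-1),m[:,1].reshape(1,-1),cv2.INTER_LINEAR)[0]
        h=pr>70; i=np.nonzero(h[1:]!=h[:-1])[0]; out.append((x,ys[i].round(1).tolist()))
    return out
print('bridge +y edge (saturation) z=.037'); [print(*e) for e in edges((456,464,472,515,522),np.arange(-215,-165,.25),.037)]
print('board +y end z=.026'); [print(*e) for e in edges((455,465,475,492,510,520,530),np.arange(-75,40,.25),.026)]
E
python3 mw.py 2
```

```text
0 board [-302.  -301.5 -301.5 -301.5 -301.5 -301.5 -301.5 -301.5 -301.5 -301.5
 -301.5 -301.5 -301.5 -301.5 -301.5 -302. ] -301.5
a board [-344.  -344.  -343.5 -343.5 -343.5 -344.  -344.  -344.  -344.  -344.
 -344.  -344.5 -344.  -344.5 -344.  -344.5] -344.0
time: 6.28
tool_pos: [0.4969, -0.0052, 0.4038]
tool_rot: [3.134, 0.005, 1.866]
contact_force: [0.4, 0.2, -0.3]
opening: 0.0003
grip_force: 0.0
[ 0.4969 -0.0052  0.4038] 6.2833 [ 0.045  0.038  0.107  0.022 -0.063  0.038]
bridge +y edge (saturation) z=.037
456 [-207.5, -176.5]
464 [-213.8, -212.5, -207.5, -176.5]
472 [-207.5, -176.2]
515 [-207.8, -176.5]
522 [-207.8, -176.5]
board +y end z=.026
455 [-40.8]
465 [-40.2]
475 [-40.2]
492 [-40.5]
510 [-40.5]
520 [-40.5]
530 [-40.5]
```

View pics/w2.png

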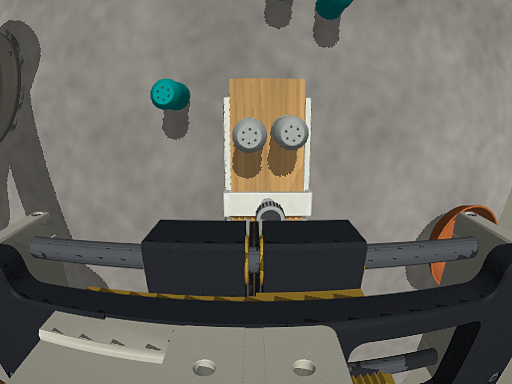

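The wrist view shows the shakers upright at (249,135) and (291,132), with the board's +y end at row 79. Both views suggest about 1.5 mm still to go. I'll cross-check against the rail ends at row ~98.

Run:
```python
from h import *
ex=np.array([np.cos(B),np.sin(B)]); ey=np.array([-np.sin(B),np.cos(B)])
for k in '12':
    z=np.load('pics/w%s.npz'%k); p=z['p']; C=(z['K'],z['R'],z['t']); V=p[:,:,2].astype(np.float32); S=cv2.cvtColor(p,cv2.COLOR_RGB2HSV)[:,:,1].astype(np.float32)
    def ed(I,x,ys,zz,th):
        m=np.array([proj('wrist',[*((x*ex+y*ey)/1000),zz],C) for y in ys],np.float32)
        pr=cv2.remap(I,m[:,0].reshape(1,-1),m[:,1].reshape(1,-1),cv2.INTER_LINEAR)[0]; h=pr>th
        return ys[np.nonzero(h[1:]!=h[:-1])[0]].round(1).tolist(), pr[::40].round().astype(int).tolist()
    for x in (442,444,540,542): print(k,'rail end',x,ed(V,x,np.arange(-80,-40,.25),.022,170))
    for x in (458,466,518,526): print(k,'bridge',x,ed(S,x,np.arange(-215,-165,.25),.037,70)[0],'board',ed(S,x,np.arange(-70,30,.25),.026,70)[0])
```

```text
1 rail end 442 ([-63.0], [208, 215, 118, 120])
1 rail end 444 ([-63.0], [211, 212, 115, 119])
1 rail end 540 ([-67.2], [209, 218, 90, 122])
1 rail end 542 ([-65.0], [209, 212, 85, 113])
1 bridge 458 [-208.0, -176.8] board [-42.2, 0.5]
1 bridge 466 [-208.0, -176.8] board [-37.5, 0.5]
1 bridge 518 [-208.0, -176.5] board [-34.2, 0.5]
1 bridge 526 [-208.0, -177.0] board [-33.8, 0.8]
2 rail end 442 ([-62.8], [214, 213, 116, 120])
2 rail end 444 ([-62.8], [212, 213, 116, 119])
2 rail end 540 ([-63.2], [208, 220, 128, 126])
2 rail end 542 ([-63.2], [207, 210, 126, 125])
2 bridge 458 [-207.5, -176.5] board [-40.8]
2 bridge 466 [-212.0, -207.5, -176.5] board [-40.2]
2 bridge 518 [-207.8, -176.5] board [-40.5]
2 bridge 526 [-208.0, -176.5] board [-40.5]
```

```bash
python3 -m crank '[[-1,40,5,0,0],[-1,80,10,10,0],[-1,115,18,40,0],[-1,138,20,80,0],[-1,140,20,120,0],[-1,140,20,160,0],[-1,140,20,195,0],[-1,140,20,206,0],[-1,135,20,206,0],[-1,130,20,206,0],[-1,126,20,206,0],[-1,126,20,206,0]]'
python3 - <<'E'
from h import *
w=lambda a,b:(a*np.cos(B)-b*np.sin(B),a*np.sin(B)+b*np.cos(B))
togo(*w(.4923,-.0314),.194,np.pi/2+B)
E
```

```text
time: 7.33
tool_pos: [0.4788, 0.1226, 0.195]
tool_rot: [3.139, 0.001, 1.868]
contact_force: [-0.6, -0.8, -0.3]
opening: -0.0002
grip_force: 0.0
pos [0.4788 0.1226 0.195 ] rot [3.1389e+00 8.0000e-04 1.8681e+00] q [ 0.1   0.57  1.85 -0.    0.72 -0.2 ] t 7.33 F [-0.6 -0.8 -0.3] op -0.0002
go [-7.4 -1.4  1. ] roll -0.002
```

```bash
python3 -m crank '[[-1,-1,-1,0,0],[-1,-2.5,-1,0,0],[-1,-4,-1,0,0],[-1,-5.2,-1,0,0],[-1,-6,-1,0,0],[-1,-6.6,-1,0,0],[-1,-7.2,-1,0,0],[-1,-7.7,-1,0,0],[-1,-8,-1,0,0],[-1,-8,-1,0,0],[-1,-8,-1,0,0]]'
python3 m.py b | tail -4
python3 - <<'E'
from h import *
ex=np.array([np.cos(B),np.sin(B)]); ey=np.array([-np.sin(B),np.cos(B)]); C=cal('scene')
p=np.load('pics/sceneb.npz')['p']; S=cv2.cvtColor(p,cv2.COLOR_RGB2HSV)[:,:,1].astype(np.float32); ys=np.arange(-370,-260,.25)
for k in 'ab':
    p=np.load('pics/scene%s.npz'%k)['p']; S=cv2.cvtColor(p,cv2.COLOR_RGB2HSV)[:,:,1].astype(np.float32)
    e=[]
    for x in np.arange(470,516,3):
        m=np.array([proj('scene',[*((x*ex+y*ey)/1000),.026],C) for y in ys],np.float32)
        pr=cv2.remap(S,m[:,0].reshape(1,-1),m[:,1].reshape(1,-1),cv2.INTER_LINEAR)[0]; e.append(ys[np.argmax(pr>(pr.max()+pr[:10].mean())/2)])
    print(k,np.mean(e))
E
python3 -m crank '[[-1,5,0,0,0],[-1,20,0,0,0],[-1,20,0,-30,0],[-1,0,-10,-70,0],[-1,-40,-20,-110,0],[-1,-80,-20,-150,0],[-1,-115,-20,-190,0],[-1,-120,-20,-206,0],[-1,-120,-20,-206,0],[-1,-120,-20,-206,0],[-1,-120,-20,-206,0]]'
python3 mw.py 3
```

```text
time: 8.25
tool_pos: [0.4796, 0.1154, 0.1938]
tool_rot: [3.141, -0.0, 1.869]
contact_force: [0.0, 4.6, 3.5]
opening: 0.0002
grip_force: 2.3
go [-2.2  0.   1.8] roll -0.0013
tcp local [492.3 -31.1]
rect [ 493. -158.] [ 99.8 375.4] 18.41
y ends [-345.5 -345.1   27.    29.5]
a -344.109375
b -345.71875
time: 9.22
tool_pos: [0.4955, -0.0059, 0.3998]
tool_rot: [3.141, 0.001, 1.867]
contact_force: [-0.2, 0.0, 0.4]
opening: 0.0003
grip_force: 0.0
[ 0.4955 -0.0059  0.3998] 9.2167 [ 0.029  0.026  0.05   0.007 -0.007  0.003]
bridge +y edge (saturation) z=.037
456 [-213.0, -207.2, -176.2]
464 [-208.5, -207.5, -176.2]
472 [-213.2, -207.5, -176.2]
515 [-213.5, -207.8, -176.5]
522 [-213.5, -207.8, -176.0]
board +y end z=.026
455 [-42.0]
465 [-42.0]
475 [-42.0]
492 [-42.0]
510 [-42.2]
520 [-42.2]
530 [-42.0]
```

The board is lined up to within about 0.5 mm: its centre is at −192.05 and the bridge centre at −192.0 to −193. Next is the thumbscrew. I'll pre-wind the wrist so that one grip covers all 4.2 rad.

```bash
python3 -m crank '[[0.1,-20,10,0,-0.12],[0.1,-41,20,0,-0.24],[0.1,-41,20,0,-0.36],[0.1,-41,20,0,-0.48],[0.1,-41,20,0,-0.6],[0.1,-41,20,0,-0.72],[0.1,-41,20,0,-0.84],[0.1,-41,20,0,-0.96],[0.1,-41,20,0,-1.08],[0.1,-41,20,0,-1.2],[0.1,-41,20,0,-1.32],[0.1,-41,20,0,-1.44]]' 30
python3 -m crank '[[0.1,0,0,0,-0.12],[0.1,0,0,0,-0.24],[0.1,0,0,0,-0.36],[0.1,0,0,0,-0.4],[0.1,0,0,0,-0.4],[0.1,0,0,0,-0.4]]'
python3 - <<'E'
from h import *
w=lambda a,b:(a*np.cos(B)-b*np.sin(B),a*np.sin(B)+b*np.cos(B))
togo(*w(.4923,-.1926),.0825+.159,3.70)
E
```

```text
time: 10.27
tool_pos: [0.5263, -0.0374, 0.3974]
tool_rot: [3.14, -0.004, -2.967]
contact_force: [-0.3, -0.1, -0.4]
opening: 0.0503
grip_force: 0.0
time: 10.77
tool_pos: [0.5265, -0.0377, 0.3981]
tool_rot: [3.139, -0.002, -2.575]
contact_force: [-0.1, 0.7, -0.4]
opening: 0.0504
grip_force: 0.0
pos [ 0.5265 -0.0377  0.3981] rot [ 3.1395e+00 -2.4000e-03 -2.5748e+00] q [-0.22  0.35  1.53 -0.    1.27 -2.35] t 10.77 F [-0.1  0.7 -0.4] op 0.0504
go [ -0.3  -1.7 156.6] roll 0.0083
```

```bash
python3 -m crank '[[0.1,0,-1,35,0],[0.1,0,-1,70,0],[0.1,0,-1,100,0],[0.1,0,-1,118,0],[0.1,0,-1.5,127,0],[0.1,0,-1.5,134,0],[0.1,0,-1.5,140,0],[0.1,0,-1.5,147,0],[0.1,0,-1.5,153,0],[0.1,0,-1.5,156,0],[0.1,0,-1.5,156,0]]'
python3 - <<'E'
from h import *
w=lambda a,b:(a*np.cos(B)-b*np.sin(B),a*np.sin(B)+b*np.cos(B))
s=telemetry.observe(); C=cal('wrist'); p,d=vision.read_camera('wrist'); cv2.imwrite('pics/w4.png',p[:,:,::-1])
togo(*w(.4923,-.1926),.0825+.159,3.70,s)
E
```

```text
time: 11.68
tool_pos: [0.5275, -0.0399, 0.2434]
tool_rot: [3.141, -0.0, -2.575]
contact_force: [-0.8, 0.3, -0.4]
opening: 0.0504
grip_force: 0.0
pos [ 0.5275 -0.0399  0.2434] rot [ 3.1414e+00 -3.0000e-04 -2.5745e+00] q [-0.22  0.53  1.72 -0.    0.89 -2.36] t 11.68 F [-0.8  0.3 -0.4] op 0.0504
go [-0.3  1.   1.9] roll 0.0087
```

View pics/w4.png

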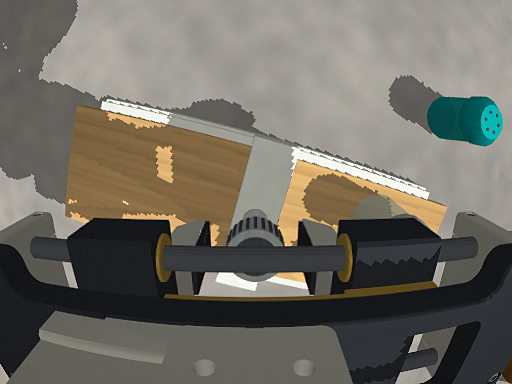

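The head at (255,250) sits centred between the two pads at (193,245) and (315,245). Closing on it now.

```bash
python3 -m crank '[[-0.2,0,0,1,0],[-0.3,0,0,1,0],[-0.5,0,0,1,0],[-0.5,0,0,1,0],[-0.5,0,0,1,0],[-0.5,0,0,1,0]]' 30
python3 -c "
from h import *
s=telemetry.observe();print(s['tool_pos'],s['contact_force'],s['torque'],s['opening'],s['grip_force'])"
```

```text
time: 12.23
tool_pos: [0.5275, -0.0396, 0.243]
tool_rot: [3.141, 0.0, -2.574]
contact_force: [-2.8, 2.5, 3.3]
opening: 0.0293
grip_force: 30.0
[ 0.52749134 -0.0396321   0.24298967] [-2.75013234  2.5070952   3.3186454 ] [ 0.60462583  0.15624335 -0.02156514] 0.02925972330976297 30.0006365776062
```

```bash
python3 -m crank '[[-0.5,0,0,0.5,0.1],[-0.5,0,0,1.0,0.2],[-0.5,0,0,1.4,0.3],[-0.5,0,0,1.9,0.4],[-0.5,0,0,2.4,0.5],[-0.5,0,0,2.9,0.6],[-0.5,0,0,3.3,0.7],[-0.5,0,0,3.8,0.8],[-0.5,0,0,4.3,0.9],[-0.5,0,0,4.8,1.0],[-0.5,0,0,5.2,1.1],[-0.5,0,0,5.7,1.2]]'
python3 -c "
from h import *
s=telemetry.observe();print(s['tool_pos'],s['tool_rot'],s['contact_force'],s['torque'],s['opening'],s['grip_force'])"
```

```text
time: 13.23
tool_pos: [0.5275, -0.0393, 0.2374]
tool_rot: [3.141, -0.0, 2.504]
contact_force: [-1.6, 5.8, 5.2]
opening: 0.029
grip_force: 30.0
[ 0.52747409 -0.03930603  0.23743638] [ 3.14101116e+00 -4.23747875e-04  2.50416030e+00] [-1.61502126  5.77115213  5.24142536] [0.77445954 0.14876255 0.07385274] 0.028972997400199076 29.996191263198853
```

```bash
python3 -m crank '[[-0.5,0,0,0.5,0.1],[-0.5,0,0,1.0,0.2],[-0.5,0,0,1.4,0.3],[-0.5,0,0,1.9,0.4],[-0.5,0,0,2.4,0.5],[-0.5,0,0,2.9,0.6],[-0.5,0,0,3.3,0.7],[-0.5,0,0,3.8,0.8],[-0.5,0,0,4.3,0.9],[-0.5,0,0,4.8,1.0],[-0.5,0,0,5.2,1.1],[-0.5,0,0,5.7,1.2]]'
python3 -c "
from h import *
s=telemetry.observe();print(s['tool_pos'],s['tool_rot'],s['contact_force'],s['torque'],s['opening'],s['grip_force'])"
```

```text
time: 14.23
tool_pos: [0.5276, -0.0391, 0.2317]
tool_rot: [3.141, -0.001, 1.304]
contact_force: [-1.0, 6.2, 5.9]
opening: 0.0291
grip_force: 30.0
[ 0.52761187 -0.03913568  0.2317299 ] [ 3.14149696e+00 -1.09872915e-03  1.30411900e+00] [-0.97038602  6.17209896  5.86803158] [1.01597744 0.21697734 0.13254608] 0.02910693699040904 29.996275305747986
```

```bash
python3 -m crank '[[-0.5,0,0,0.5,0.1],[-0.5,0,0,1.0,0.2],[-0.5,0,0,1.4,0.3],[-0.5,0,0,1.9,0.4],[-0.5,0,0,2.4,0.5],[-0.5,0,0,2.9,0.6],[-0.5,0,0,3.3,0.7],[-0.5,0,0,3.8,0.8],[-0.5,0,0,4.3,0.9],[-0.5,0,0,4.8,1.0],[-0.5,0,0,5.2,1.1],[-0.5,0,0,5.7,1.2]]'
python3 -c "
from h import *
s=telemetry.observe();print(s['tool_pos'],s['tool_rot'],s['contact_force'],s['torque'],s['opening'],s['grip_force'],s['qpos'])"
```

```text
time: 15.23
tool_pos: [0.5279, -0.0392, 0.2261]
tool_rot: [-3.141, -0.002, 0.104]
contact_force: [0.6, 5.8, 4.0]
opening: 0.0291
grip_force: 30.0
[ 0.52793305 -0.03919592  0.22609568] [-3.14079198e+00 -1.65266870e-03  1.03895962e-01] [0.63950926 5.75858486 3.99195684] [ 1.1717443  -0.08258554  0.02827241] 0.029094344058118685 29.996176958084106 [-2.19275356e-01  5.60558015e-01  1.73099473e+00  1.71108628e-03
  8.48727791e-01  1.24649427e+00]
```

```bash
python3 -m crank '[[-0.5,0,0,0.5,0.1],[-0.5,0,0,1.0,0.2],[-0.5,0,0,1.4,0.3],[-0.5,0,0,1.9,0.4],[-0.5,0,0,2.4,0.5],[-0.5,0,0,2.9,0.6],[-0.5,0,0,2.9,0.66],[-0.5,0,0,2.9,0.72],[-0.5,0,0,2.9,0.75],[-0.5,0,0,2.9,0.75]]'
python3 - <<'E'
from h import *
s=telemetry.observe();print(s['tool_pos'],s['tool_rot'],s['contact_force'],s['torque'],s['opening'],s['grip_force'])
E
```

```text
time: 16.07
tool_pos: [0.528, -0.0396, 0.2232]
tool_rot: [-3.141, -0.001, -0.641]
contact_force: [0.2, 3.0, 3.6]
opening: 0.029
grip_force: 30.0
[ 0.52795021 -0.03958183  0.22319929] [-3.14077667e+00 -1.34693281e-03 -6.41375963e-01] [0.21230613 2.98841158 3.64124698] [ 0.67767437 -0.06186213  0.32593673] 0.029028489940160565 30.001185536384583
```

The z torque rose to 0.33 N m at the end, against about 0.1 before, so the screw is on its stop. Releasing and checking the head height.

```bash
python3 -m crank '[[-0.1,0,0,0,0],[0.1,0,0,0,0],[0.1,0,0,0,0],[0.1,0,0,0,0],[0.1,0,0,-15,0],[0.1,0,0,-40,0],[0.1,0,0,-80,0],[0.1,0,0,-120,0],[0.1,0,0,-160,0],[0.1,0,0,-180,0],[0.1,0,0,-180,0]]'
python3 -m crank '[[0.1,0,-30,0,0],[0.1,0,-70,0,0],[0.1,0,-110,0,0],[0.1,0,-150,0,0],[0.1,0,-150,0,0],[0.1,0,-150,0,0]]' >/dev/null
python3 - <<'E'
from h import *
s=telemetry.observe(); print(s['tool_pos'],s['time'])
ims=[]
for n,(a,b,c,e) in {'scene':(170,150,340,270),'side':(180,140,350,260)}.items():
    p,d=vision.read_camera(n); np.savez('pics/%sf.npz'%n,p=p,d=d); K,R,t=cal(n)
    for k,D in(('0',np.load('pics/%s0.npz'%n)['d']),('f',d)):
        v,u=np.mgrid[0:384,0:512]; P=(np.stack([(u-K[0,2])/K[0,0]*D,(v-K[1,2])/K[1,1]*D,D],-1)-t)@R
        m=(np.hypot(P[...,0]-.527,P[...,1]+.039)<.025)&(P[...,2]>.045)&(P[...,2]<.13)&(D>0); q=P[m]
        print(n,k,'head n',len(q),'top z',np.percentile(q[:,2],[50,90,97,100]).round(4))
    ims.append(cv2.resize(p[b:e,a:c,::-1],None,fx=4,fy=4,interpolation=cv2.INTER_CUBIC)[:300] if 0 else cv2.resize(p[b:e,a:c,::-1],(397,280),interpolation=cv2.INTER_CUBIC))
cv2.imwrite('pics/f.png',np.hstack(ims))
E
```

```text
time: 16.98
tool_pos: [0.5282, -0.0402, 0.408]
tool_rot: [-3.138, -0.009, -0.641]
contact_force: [0.8, -0.3, 0.4]
opening: 0.0504
grip_force: 0.0
[0.61782165 0.08189247 0.40037916] 17.4833
scene 0 head n 102 top z [0.0879 0.0914 0.0924 0.0944]
scene f head n 102 top z [0.0683 0.0713 0.0717 0.0725]
side 0 head n 111 top z [0.0854 0.0901 0.0911 0.0918]
side f head n 92 top z [0.0679 0.0705 0.0716 0.0731]
```

View pics/f.png

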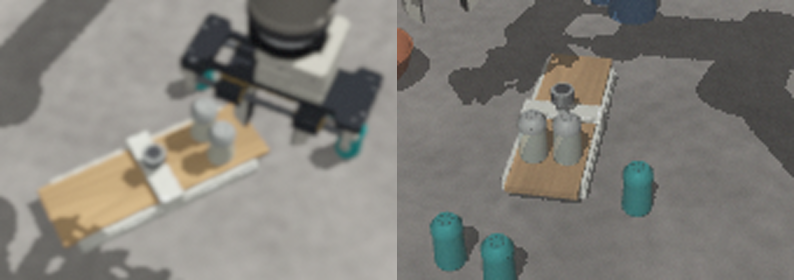

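The side view shows both shakers upright on the board with the head low over the bridge. Depth puts the head 20 mm lower than at the start, and the end-stop torque was felt, so the screw is home. The gripper is clear. Handing in.

```bash
python3 -c "
from cell import ticket
print(ticket.hand_in())"
```

```text
the job is handed in; nothing more can be done
None
```

The board is back in line under the bridge with both shakers upright, the thumbscrew is turned fully home and released, and the job was handed in at about 17.6 s with no verdict shown.

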